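Close the roll dispenser and hold its tear bar open

ROBOT

A 6-joint arm with a two-finger parallel gripper is mounted at the origin on the work surface. World frame = base frame: x ahead of the robot, y to its left, z up, the work surface at z = 0. Lengths are in m, angles in rad, forces in N, time in s.
With the tool pointing down it reaches from about 0.375 to 0.925 m from the base axis. Payload 5.7 kg.
Tool frame: the origin (TCP) lies on the mounting face of the last link; the fingertips stand 173 mm ahead of it and the grasp point (between the pads) lies 155 mm ahead of it; z points along the fingers, x is the direction in which the jaws open and shut, and the axes are right-handed (so a half turn about z gives the same grasp; the last joint's range is limited). The gripper opens to 85 mm and grips with 20 to 120 N. Pads are 22 mm wide; open, the fingers measure 114 mm over their backs; the gripper's body (76 mm by 85 mm) begins 54 mm behind the grasp point. The pads swing forward as they close: fully open they stand 13 mm farther back than shut.
Start: joints at [1.109, 0.359, 1.51, -0, 1.272, -0.115], TCP at [0.204, 0.564, 0.405] pointing down, gripper open.
Joint ranges: [-2.97, 2.97], [-1.01, 2.36], [0.21, 2.38], [-0.96, 4.11], [0.2, 2.71], [-2.98, 2.98]. Speed limits (rad/s): [2.39, 2.39, 3.14, 3.14, 3.14, 3.14].

INTERFACE

Orientations are given as a unit quaternion [x, y, z, w].
In Python, from bench import arm, vision, hand_in gives the robot as it stands.
- The arm moves only by the tool arm_command, never from a script. Its arguments are lists of equal length, an entry for each row: "linear": the shift along the tool's x, y, z in cm, a list of three; "rotation": the turn, a rotation vector about the tool's x, y, z in rad, a list of three. A call has 1 to 20 rows; each row is the pose to reach, as a shift and turn from the pose measured when the call began, along the tool's axes at that moment; what a row does not reach only later rows make up. A row lasts 1/10 s, in which the tool goes at most 50 mm and 8.59 degrees, less where a joint would pass 70% of its speed; a pose out of reach is approached as far as the arm can. A call with a gripper value outside its range is refused whole. "hand" is the closure in counts, from 0 (fully open) to 255 (shut), set as the call begins (left out, the last holds). The fingers move at their own pace and stop on an object; "force" is the grip in N (left out, the last holds). Time passes only in rows, so rows that repeat a pose let the fingers close. It gives the time, the measured TCP pose, the force and the opening at its end, in the units of the state.
- arm.observe(): the state, without advancing time (a new reading comes with each control period).
- vision.read_camera(name): name is "side" or "top" or "wrist"; returns a dict with "frame" (400x640x3 uint8, red, green, blue), "fov_y" (degrees; the focal length in pixels is half the picture's height over the tangent of half this angle, whatever the lens; pixels are square), "cx", "cy" (the principal point, pixels), "rvec" (rotation vector, rad) and "tvec" (3), from world to camera coordinates, as OpenCV has them; the wrist camera has in their place "T_tool_cam" (4x4, takes a point from camera to tool coordinates, whose origin is the TCP and whose axes are the tool frame's). Camera axes: x right, y down, z forward; pixel columns grow to the right and rows downward; lengths in m; the calibration is good to about 2 mm. The wrist camera is an equidistant fisheye: a pixel r from the principal point sees the ray r / f radians off the axis. A picture is of the moment at which its call begins: read the wrist's pose just before it. There is no depth.
- hand_in(): hands the job in, once; it reports no verdict.
The state is a dict: "time": time; "qpos": joint angles; "joint_vel": joint speeds; "effort": joint torques, N m; "tool_pos": TCP position; "eef_rot": TCP orientation; "ft_force": force on the tool from outside, world axes, zero at the start; "torque": the same for the moment, N m; "width": finger opening in m.
Only numpy, scipy, OpenCV 4.12 (cv2) and the standard library are available. Lean on these libraries where they do the work, as an engineer would, in place of code of your own. Each camera call takes 0.05 s, during which the arm holds its last target. There are 200 camera calls.

TASK

A new roll of drawing paper lies in the bench dispenser: press both black bearing caps down over the ends of its axle until they snap shut. Then pull the sprung tear bar by its black grip forward, away from the roll, as far as it will go, and finish while still holding it there against its stop so that I can feed the paper under it. Leave the phone, palette, tissue box and brush pot where they are.

Things in the scene. Friction and masses are not known exactly. Their poses are not given: they have to be found in the camera images.
- dispenser: Grey dispenser fixed to the table; base 225 x 450 mm. Origin on the table under the axle's middle; axle along y, -x is the front (robot side, tear bar), z up. White roll 300 mm long, 110 in diameter, top 145 mm above the table, on a 16 mm axle at height 90. At y +-196 mm two open bearings, 36 mm wide, tops at 100 mm, each with a cap hinged at the rear and a latch tongue in front.
- cap_left (a joint): Angle (rad) of the bearing cap at the dispenser's +y end: 0 = shut; grows as its front end swings up and back about the rear hinge. Starts at 0.35 to 0.8, stays where it is left, turns easily; in the last 0.13 rad the latch resists, then it snaps shut and stays. Takes about 6 N down on the pad, more nearer the hinge; up to 20 N does no harm.
- cap_right (a joint): The same for the bearing cap at the dispenser's -y end.
- cap_left_pad (a point): Where to press the left cap: middle of its ribbed top face, 50 mm in front of the hinge line; moves with the cap. Cap: black plate 74 mm long (6 mm behind to 68 in front of the hinge line), 32 wide, 10 thick; shut, its top is 16 mm above the hinge line, 110 mm above the table.
- cap_right_pad (a point): The same for the right cap.
- cap_left_hinge (a point): Middle of the left cap's hinge line (parallel to the dispenser's y), 94 mm above the table and 30 mm behind the axle; does not move.
- cap_right_hinge (a point): The same for the right cap.
- tear_bar (a joint): Angle (rad) of the tear bar about its pivot: 0 = resting on the roll, grows as it swings forward (to the dispenser's -x), 0.80 = against its stop. A spring pulls it back to the roll: at the grip about 5 N at the start, 8 N at the stop; it snaps back when let go. Side arms at y +-160 mm.
- tear_bar_grip (a point): Middle of the tear bar's grip: round black rod, 14 mm in diameter, 110 mm long, parallel to the dispenser's y, 172 mm from the pivot; steel posts at y +-62 mm, 30 mm free below it. At rest 198 mm above the table, 22 mm in front of the axle, so 0.223 rad behind upright over the pivot; at the stop 154 mm in front and 174 mm high. Moves with the bar.
- tear_bar_pivot (a point): Middle of the tear bar's pivot rod (parallel to the dispenser's y), 60 mm in front of the axle and 30 mm above the table; does not move.
- phone: Black phone, 158 x 75 x 8.5 mm, lying on the table; origin under its centre. Leave it.
- palette: White round plastic paint palette with wells, 164 mm across, 14 mm high; origin under its centre. Leave it.
- tissue_box: Cream cardboard tissue box, 115 x 205 x 70 mm; origin under its centre. Leave it.
- brush_pot: White ceramic pot, 80 mm across, 100 mm high, with brushes standing in it up to 230 mm; origin under its centre. Leave it.

How it is judged:
On the way, in this order (a step that is already met when the one before it is completed fails the run):
1. both bearing caps are snapped shut (value of joint each of cap_left, cap_right below 0.05 rad), for 0.2 s.
2. the tear bar is swung forward to its stop (value of joint tear_bar above 0.75 rad), for 0.2 s.
At the end, for the whole second after the job is handed in: Both caps are shut (each joint below 0.05 rad) and the robot holds the tear bar still at its stop (joint above 0.75 of 0.80 rad, robot pressing on the dispenser with more than 2 N) (all of step 1 and value of joint tear_bar above 0.75 rad and velocity of joint tear_bar between -0.1 and 0.1 rad/s and contact force between any of the fingers, the arm and dispenser above 2 N); the arm keeps its last pose, push and grip.
It fails at once if the phone, palette, tissue box or brush pot is moved by more than 25 mm (distance of any of phone, palette, tissue_box, brush_pot from where it was at the start of the episode above 0.025 m).
It also fails if it takes over 58 s, if anything falls off the work surface, if the arm or the gripper's body presses on something with over 40 N, if the wrist force passes 120 N, or if a joint passes its speed limit or range.

## Working session

There is one attempt and no reset: what is moved stays moved. The work goes in short steps, Python scripts to look and compute and a tool call to move; the robot and the scene stay as the last step left them, time stands still between calls to the robot, and variables do not carry over. Pictures are saved under pics/ and viewed, about 8 in all and at most 12, crops included, and the job is handed in when it is done.

Besides the shell and the picture viewer there is one more tool, called after ">>>" as name(argument=value, ...) on one line, values as JSON. arm_command: Moves the arm, as the interface text tells. Its arguments: {"type":"object","properties":{"linear":{"type":"array","items":{"type":"array","items":{"type":"number"}}},"rotation":{"type":"array","items":{"type":"array","items":{"type":"number"}}},"hand":{"type":"number"},"force":{"type":"number"}},"required":["linear","rotation"]}

```bash
ls; mkdir -p pics; python3 - <<'E'
from bench import arm, vision
import cv2, json, numpy as np
s=arm.observe(); print({k:np.round(v,4).tolist() for k,v in s.items()})
for n in ("side","top"):
    c=vision.read_camera(n); cv2.imwrite(f"pics/{n}0.png",c["frame"][:,:,::-1])
    f=c.pop("frame"); np.savez(f"{n}.npz",**c); print(n,c)
E
```

```text
pics
{'time': 0.0, 'qpos': [1.1089, 0.3595, 1.5114, -0.0, 1.2725, -0.1151], 'joint_vel': [0.0003, 0.0007, -0.0007, -0.0007, 0.001, 0.0], 'effort': [-0.0014, -52.7612, -27.862, -0.0004, 0.0132, -0.0], 'tool_pos': [0.2038, 0.564, 0.4039], 'eef_rot': [0.8185, 0.5745, -0.0008, 0.0004], 'ft_force': [0.4598, 0.0438, 0.126], 'torque': [-0.0146, 0.0362, 0.0267], 'width': 0.0855}
side {'fov_y': 55.12076802654664, 'cx': 321.0670767397178, 'cy': 197.23683859560578, 'rvec': array([2.36883455, 0.01797888, 0.01992315]), 'tvec': array([-0.49024518,  0.10709873,  1.3683703 ])}
top {'fov_y': 46.98305372591292, 'cx': 313.4332504395456, 'cy': 196.2802776553136, 'rvec': array([ 2.14890611, -2.16921061,  0.11079204]), 'tvec': array([0.0446426 , 0.5078669 , 1.78402895])}
```

View pics/side0.png

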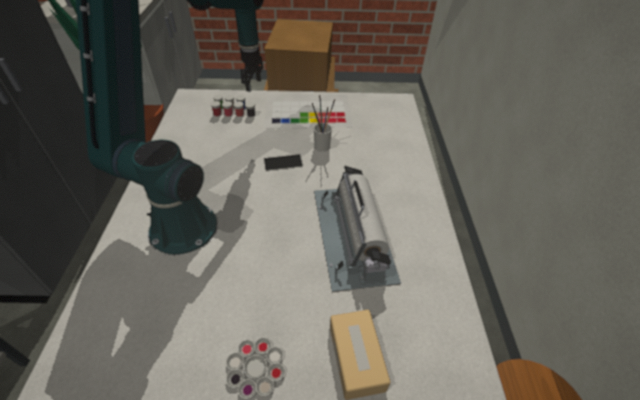

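View pics/top0.png

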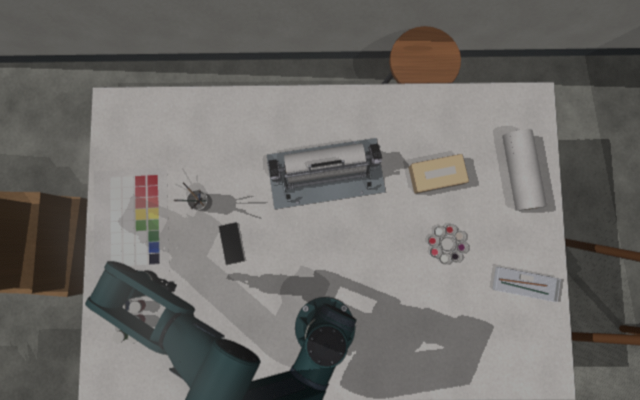

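Both views show the dispenser ahead of the robot (top ≈ (325,172), side ≈ (357,230)), with the pot to its left and the tissue box to its right. I'll zoom in on it.

```bash
python3 - <<'E'
import cv2,numpy as np
a=cv2.imread("pics/top0.png")[130:215,255:395]; b=cv2.imread("pics/side0.png")[155:295,305:405]
a=cv2.resize(a,None,fx=4,fy=4,interpolation=cv2.INTER_CUBIC)  # 560x340
cv2.imwrite("pics/topz.png",cv2.convertScaleAbs(cv2.resize(a,None,fx=1.4,fy=1.4),alpha=1.4))
cv2.imwrite("pics/sidez.png",cv2.convertScaleAbs(cv2.resize(b,None,fx=4,fy=4,interpolation=cv2.INTER_CUBIC),alpha=1.4))
E
```

```text
(no output)
```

View pics/topz.png

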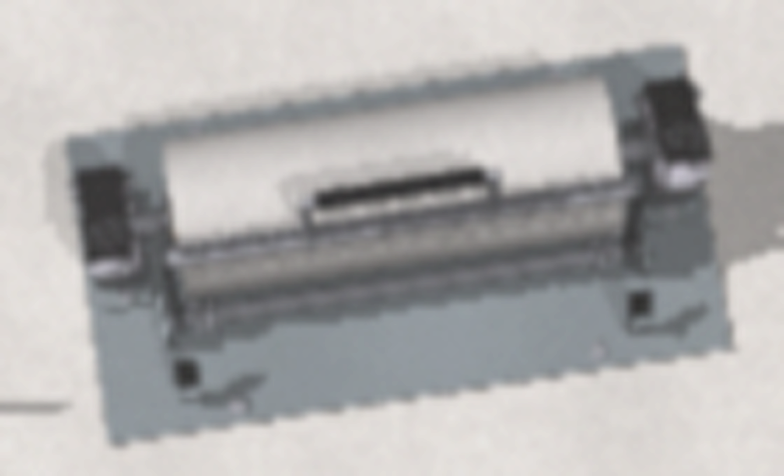

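View pics/sidez.png

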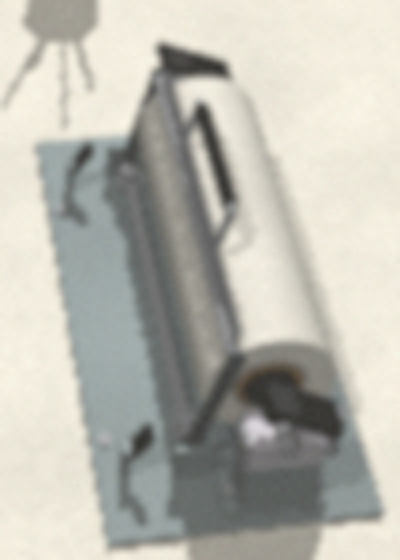

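The zooms show the grip at top-zoom (315,197)–(485,176), base corners at (68,138), (685,45), (732,348) and (115,443), and both caps raised. Next I fit the pose.

```bash
cat > h.py <<'E'
import numpy as np,cv2
from scipy.optimize import least_squares
from scipy.spatial.transform import Rotation as R
C={n:dict(np.load(n+".npz")) for n in("top","side")}
def proj(n,P):
    c=C[n]; f=200/np.tan(np.radians(c["fov_y"])/2)
    K=np.array([[f,0,c["cx"]],[0,f,c["cy"]],[0,0,1]],float)
    return cv2.projectPoints(np.array(P,float).reshape(-1,1,3),c["rvec"],c["tvec"],K,None)[0].reshape(-1,2)
def world(p,P):
    P=np.atleast_2d(np.array(P,float)); c,s=np.cos(p[2]),np.sin(p[2])
    return np.c_[p[0]+c*P[:,0]-s*P[:,1],p[1]+s*P[:,0]+c*P[:,1],P[:,2]]
def cap(t,side,a=50,b=16,w=0):
    return [.03+(-a*np.cos(t)+b*np.sin(t))/1e3, side*.196+w/1e3, .094+(a*np.sin(t)+b*np.cos(t))/1e3]
E
python3 - <<'E'
from h import *
T=lambda u,v:(255+u/5.6,130+v/5.6)
S=lambda u,v:(305+u/4,155+v/4)
def pts(q):
    f=q[3]; r=.225-f; h=.008; y=.225
    top=[(r,y,h),(r,-y,h),(-f,-y,h),(-f,y,h),(-.022,.055,.198),(-.022,-.055,.198),cap(q[4],1,68),cap(q[5],-1,68),cap(q[4],1,-6),cap(q[5],-1,-6)]
    side=[(-f,y,h),(-f,-y,h),(r,-y,h),(-.022,.055,.198),(-.022,-.055,.198),cap(q[4],1,68),cap(q[5],-1,68),cap(q[4],1,-6),cap(q[5],-1,-6)]
    return np.r_[proj("top",world(q,top)),proj("side",world(q,side))]
obs=np.array([T(68,138),T(685,45),T(732,348),T(115,443),T(315,197),T(485,176),T(106,257),T(688,155),T(102,170),T(668,85)]+
 [S(38,145),S(110,548),S(383,515),S(203,110),S(230,205),S(163,48),S(255,375),S(228,72),S(340,410)])
r=least_squares(lambda q:(pts(q)-obs).ravel(),[.6,0,0,.13,.5,.5],loss='soft_l1')
print(r.x.round(4)); print((pts(r.x)-obs).round(1).tolist())
E
```

```text
[ 0.6277 -0.0079  0.1435  0.137   0.455   0.5346]
[[-0.6, -0.3], [-0.5, -0.5], [0.6, 0.0], [-1.0, 0.2], [0.5, 1.0], [0.4, 0.2], [0.7, -0.6], [0.7, 0.5], [-0.3, -0.7], [0.2, -1.3], [-0.8, -1.6], [-1.1, -1.4], [0.6, -1.0], [-0.7, -0.7], [-0.5, -0.2], [-0.2, 0.4], [2.0, 4.9], [0.5, -0.4], [-0.1, 1.4]]
```

```bash
cat >> h.py <<'E'
D=np.array([.6277,-.0079,.1435])
def goal(local,ahead=.173,tilt=0,D=D):
    """tool-frame shift (cm) and turn so that the point `ahead` of the TCP is at local; tool x along dispenser x"""
    from bench import arm
    s=arm.observe(); R0=R.from_quat(s["eef_rot"])
    G=R.from_euler("z",D[2])*R.from_euler("y",tilt)*R.from_euler("x",np.pi)
    p=world(D,local)[0]-G.apply([0,0,ahead])
    print("lin",(R0.inv().apply(p-s["tool_pos"])*100).round(2),"rot",(R0.inv()*G).as_rotvec().round(3),"F",s["ft_force"].round(1),"w",round(float(s["width"]),4),"t",s["time"])
E
python3 -c "
from h import *
goal([-.02,.196,.22])"
```

```text
lin [-23.02  48.31   1.12] rot [1.00e-03 2.00e-03 1.08e+00] F [-0.1  0.3 -0.4] w 0.0855 t 0.1
```

>>> arm_command(linear=[[-23,48.3,1],[-23,48.3,1],[-23,48.3,1],[-23,48.3,1],[-23,48.3,1],[-23,48.3,1],[-23,48.3,1],[-23,48.3,1],[-23,48.3,1],[-23,48.3,1],[-23,48.3,1],[-23,48.3,1],[-23,48.3,1],[-23,48.3,1],[-23,48.3,1],[-23,48.3,1]], rotation=[[0,0,1.08],[0,0,1.08],[0,0,1.08],[0,0,1.08],[0,0,1.08],[0,0,1.08],[0,0,1.08],[0,0,1.08],[0,0,1.08],[0,0,1.08],[0,0,1.08],[0,0,1.08],[0,0,1.08],[0,0,1.08],[0,0,1.08],[0,0,1.08]], hand=255, force=40)

```text
time: 1.7
tool_pos: [0.579, 0.1845, 0.3944]
eef_rot: [0.997, 0.073, -0.0, 0.001]
ft_force: [0.1, 0.5, 0.2]
width: 0.0002
```

```bash
python3 - <<'E'
from h import *
from bench import arm,vision
s=arm.observe(); c=vision.read_camera("wrist")
np.savez("w1.npz",p=s["tool_pos"],q=s["eef_rot"],T=c["T_tool_cam"],k=[c["fov_y"],c["cx"],c["cy"]])
im=c["frame"][:,:,::-1].copy()
def fish(P):
    Rt=R.from_quat(s["eef_rot"]); pt=Rt.inv().apply(P-s["tool_pos"]); T=np.array(c["T_tool_cam"])
    pc=(pt-T[:3,3])@T[:3,:3]; f=200/np.tan(np.radians(c["fov_y"])/2)
    th=np.arctan2(np.hypot(pc[:,0],pc[:,1]),pc[:,2]); a=np.arctan2(pc[:,1],pc[:,0])
    return np.c_[c["cx"]+f*th*np.cos(a),c["cy"]+f*th*np.sin(a)]
L=[cap(.455,1,a,16,w) for a,w in((68,16),(68,-16),(-6,-16),(-6,16))]+[(-.022,.055,.198),(-.022,-.055,.198)]
uv=fish(world(D,L)); print(uv.round())
im=cv2.resize(im,None,fx=1.25,fy=1.25)
for u in uv: cv2.circle(im,tuple(int(v) for v in u*1.25),3,(0,255,0),1)
cv2.imwrite("pics/w1.png",im)
E
```

```text
[[311. 188.]
 [311. 226.]
 [385. 211.]
 [388. 177.]
 [313. 386.]
 [314. 440.]]
```

View pics/w1.png

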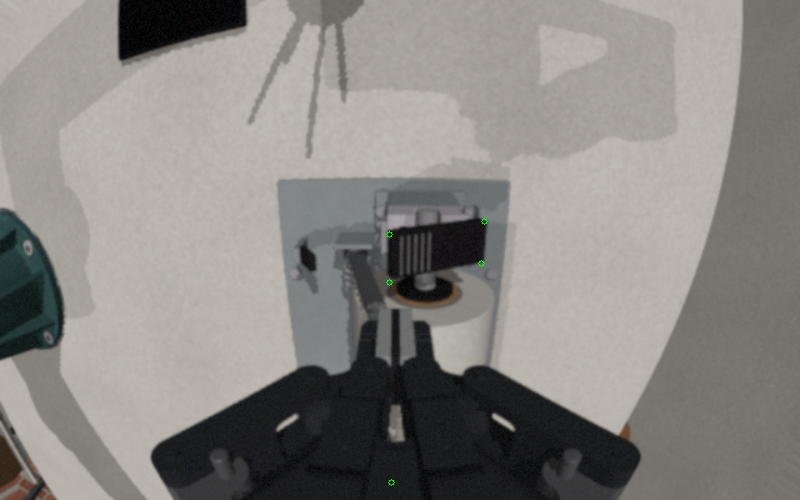

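The wrist view shows the left cap at (391–485, 222–274) and the ribs near (415,252), about 3 to 4 mm further +y than predicted. That's close enough to press with y shifted +3 mm.

```bash
python3 -c "
from h import *
goal([-.02,.199,.11])"
```

```text
lin [ 0.06 -0.19 11.14] rot [0.001 0.001 0.002] F [ 0.7 -0.1 -1. ] w -0.0 t 1.75
```

>>> arm_command(linear=[[0,-0.2,3],[0,-0.2,5.5],[0,-0.2,7],[0,-0.2,8],[0,-0.2,9],[0,-0.2,9.7],[0,-0.2,10.2],[0,-0.2,10.5],[0,-0.2,10.8],[0,-0.2,11],[0,-0.2,11.2],[0,-0.2,11.2]], rotation=[[0,0,0],[0,0,0],[0,0,0],[0,0,0],[0,0,0],[0,0,0],[0,0,0],[0,0,0],[0,0,0],[0,0,0],[0,0,0],[0,0,0]])

```text
time: 2.95
tool_pos: [0.5791, 0.1863, 0.2832]
eef_rot: [0.997, 0.073, 0.0, 0.001]
ft_force: [-1.5, 0.5, 5.0]
width: -0.0001
```

>>> arm_command(linear=[[0,0,0.15],[0,0,0.25],[0,0,0.25]], rotation=[[0,0,0],[0,0,0],[0,0,0]])

```text
time: 3.25
tool_pos: [0.5789, 0.1863, 0.2826]
eef_rot: [0.997, 0.073, 0.0, 0.001]
ft_force: [-5.5, -1.3, 16.2]
width: 0.0004
```

```bash
python3 -c "
from h import *
goal([-.02,-.194,.23])"
```

```text
lin [-3.000e-02  3.933e+01 -1.199e+01] rot [ 0.001 -0.001  0.002] F [-5.5 -1.3 16.2] w 0.0004 t 3.25
```

>>> arm_command(linear=[[0,0,-5],[0,0,-10],[0,2,-14],[0,39.3,-14],[0,39.3,-14],[0,39.3,-14],[0,39.3,-14],[0,39.3,-14],[0,39.3,-14],[0,39.3,-14],[0,39.3,-14],[0,39.3,-12],[0,39.3,-12],[0,39.3,-12],[0,39.3,-12]], rotation=[[0,0,0],[0,0,0],[0,0,0],[0,0,0],[0,0,0],[0,0,0],[0,0,0],[0,0,0],[0,0,0],[0,0,0],[0,0,0],[0,0,0],[0,0,0],[0,0,0],[0,0,0]])

```text
time: 4.75
tool_pos: [0.6361, -0.2015, 0.4039]
eef_rot: [0.997, 0.073, 0.001, 0.001]
ft_force: [-0.2, -0.2, 0.2]
width: -0.0002
```

```bash
python3 - <<'E'
from h import *
from bench import arm,vision
s=arm.observe(); c=vision.read_camera("wrist")
im=c["frame"][:,:,::-1].copy()
def fish(P):
    Rt=R.from_quat(s["eef_rot"]); pt=Rt.inv().apply(P-s["tool_pos"]); T=np.array(c["T_tool_cam"])
    pc=(pt-T[:3,3])@T[:3,:3]; f=200/np.tan(np.radians(c["fov_y"])/2)
    th=np.arctan2(np.hypot(pc[:,0],pc[:,1]),pc[:,2]); a=np.arctan2(pc[:,1],pc[:,0])
    return np.c_[c["cx"]+f*th*np.cos(a),c["cy"]+f*th*np.sin(a)]
L=[cap(.535,-1,a,16,w) for a,w in((68,16),(68,-16),(-6,-16),(-6,16))]+[(-.022,.055,.198),(-.022,-.055,.198)]+[cap(0,1,a,16,w) for a,w in((68,16),(68,-16),(-6,-16),(-6,16))]
uv=fish(world(D,L)); print(uv.round())
im=cv2.resize(im,None,fx=1.25,fy=1.25)
for u in uv: cv2.circle(im,tuple(int(v) for v in u*1.25),3,(0,255,0),1)
cv2.imwrite("pics/w2.png",im)
goal([-.02,-.194,.11])
E
```

```text
[[ 314.  188.]
 [ 314.  225.]
 [ 382.  209.]
 [ 384.  176.]
 [ 312. -138.]
 [ 311.    2.]
 [ 299. -179.]
 [ 298. -163.]
 [ 372. -160.]
 [ 370. -176.]]
lin [-0.09  0.09 12.11] rot [ 0.002 -0.002  0.003] F [0.4 0.5 0.4] w -0.0001 t 4.8
```

View pics/w2.png

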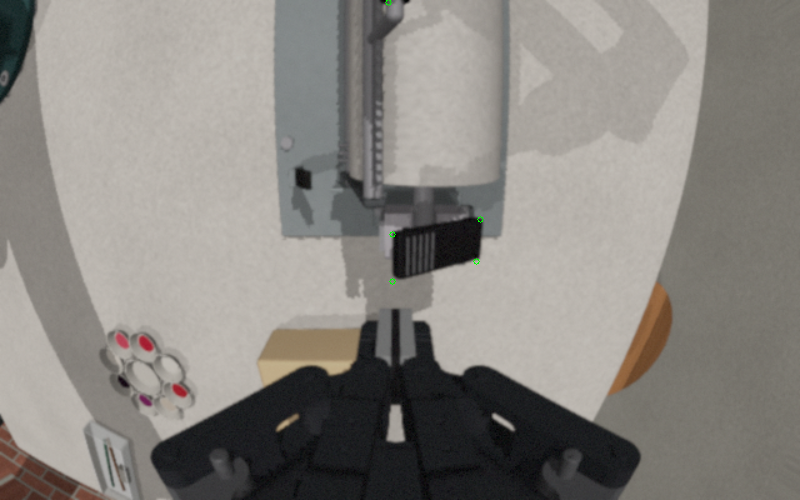

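The right cap is at (393–482, 218–278), the prediction is within about 3 mm, and the right end of the grip matches near (388,2). Pressing the right cap now.

>>> arm_command(linear=[[0,0,4],[0,0,6.5],[0,0,8],[0,0,9],[0,0,10],[0,0,10.7],[0,0,11.2],[0,0,11.5],[0,0,11.8],[0,0,12],[0,0,12.2],[0,0,12.4],[0,0,12.4]], rotation=[[0,0,0],[0,0,0],[0,0,0],[0,0,0],[0,0,0],[0,0,0],[0,0,0],[0,0,0],[0,0,0],[0,0,0],[0,0,0],[0,0,0],[0,0,0]])

```text
time: 6.1
tool_pos: [0.6365, -0.2018, 0.2826]
eef_rot: [0.997, 0.073, 0.001, 0.001]
ft_force: [-5.6, 1.3, 15.5]
width: -0.0002
```

```bash
python3 -c "
from h import *
goal([-.022,.002,.25],.155)"
```

```text
lin [ -0.19 -19.48 -12.29] rot [ 0.003 -0.003  0.004] F [-5.6  1.3 15.5] w -0.0002 t 6.1
```

>>> arm_command(linear=[[0,0,-5],[0,0,-10],[0,-2,-14],[-0.2,-19.5,-14],[-0.2,-19.5,-14],[-0.2,-19.5,-14],[-0.2,-19.5,-14],[-0.2,-19.5,-13],[-0.2,-19.5,-12.3],[-0.2,-19.5,-12.3],[-0.2,-19.5,-12.3]], rotation=[[0,0,0],[0,0,0],[0,0,0],[0,0,0],[0,0,0],[0,0,0],[0,0,0],[0,0,0],[0,0,0],[0,0,0],[0,0,0]], hand=0)

```text
time: 7.2
tool_pos: [0.6058, -0.0102, 0.4045]
eef_rot: [0.997, 0.073, 0.001, 0.001]
ft_force: [-0.3, 0.1, 0.4]
width: 0.0858
```

```bash
python3 - <<'E'
from h import *
from bench import vision
goal([-.022,.002,.198],.155)
w=vision.read_camera("wrist")["frame"][:,:,::-1]; s=vision.read_camera("side")["frame"][155:295,305:405,::-1]
s=cv2.convertScaleAbs(cv2.resize(s,(428,600),interpolation=cv2.INTER_CUBIC),alpha=1.4)
w=cv2.resize(w[:,200:440],(360,600))
cv2.imwrite("pics/c3.png",np.hstack([w,s]))
E
```

```text
lin [-0.01 -0.13  5.15] rot [ 0.003 -0.002  0.002] F [-0.3  0.1  0.4] w 0.0858 t 7.2
```

View pics/c3.png

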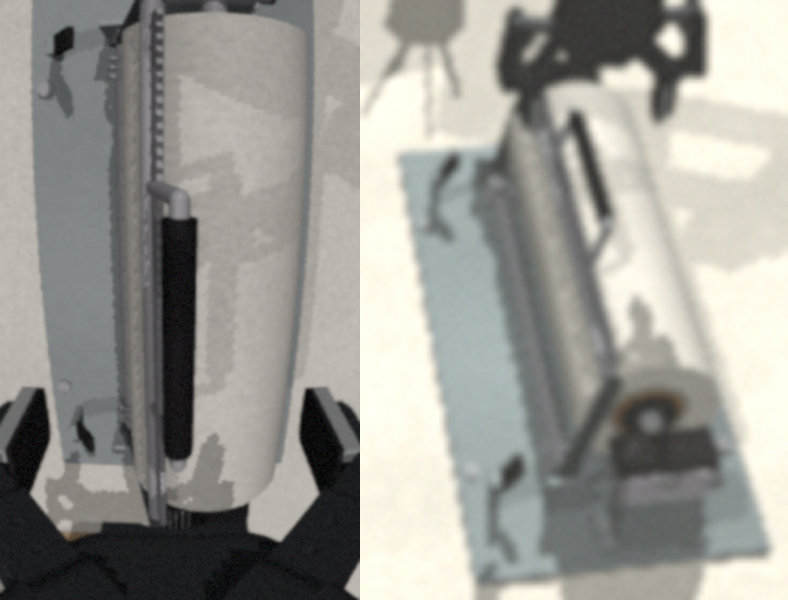

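The right cap lies flat and shut in the side view. In the wrist view the grip rod at (180,340) is centred between the open jaws. Next I descend and grip.

>>> arm_command(linear=[[0,0,2],[0,0,4],[0,0,5],[0,0,5.1],[0,0,5.1]], rotation=[[0,0,0],[0,0,0],[0,0,0],[0,0,0],[0,0,0]])

```text
time: 7.8
tool_pos: [0.6064, -0.0105, 0.3544]
eef_rot: [0.997, 0.072, 0.002, 0.001]
ft_force: [0.2, 0.4, -0.3]
width: 0.0855
```

>>> arm_command(linear=[[0,0,0],[0,0,0],[0,0,0],[0,0,0],[0,0,0],[0,0,0],[0,0,0],[0,0,0],[0,0,0],[0,0,0]], rotation=[[0,0,0],[0,0,0],[0,0,0],[0,0,0],[0,0,0],[0,0,0],[0,0,0],[0,0,0],[0,0,0],[0,0,0]], hand=255, force=40)

```text
time: 8.8
tool_pos: [0.607, -0.0104, 0.3548]
eef_rot: [0.997, 0.072, 0.003, 0.001]
ft_force: [5.7, 2.7, -0.5]
width: 0.0127
```

```bash
python3 - <<'E'
from h import *
from bench import arm
goal([-.022,.002,.198],.155)
for t in np.arange(.1,.81,.1):
    a=t-.223; print(round(t,1),((.172*np.sin(a)+.060-.022)*-100).round(2), ((.198-.03-.172*np.cos(a))*100).round(2))
E
```

```text
lin [-0.12 -0.15  0.17] rot [ 0.003 -0.005  0.001] F [ 5.7  2.7 -0.5] w 0.0127 t 8.8
0.1 -1.69 -0.27
0.2 -3.4 -0.4
0.3 -5.12 -0.35
0.4 -6.83 -0.13
0.5 -8.5 0.26
0.6 -10.13 0.81
0.7 -11.7 1.52
0.8 -13.18 2.38
```

Gripped. Pulling along the arc.

>>> arm_command(linear=[[-0.9,0,-0.15],[-1.7,0,-0.27],[-2.6,0,-0.35],[-3.4,0,-0.4],[-4.3,0,-0.4],[-5.1,0,-0.35],[-6,0,-0.25],[-6.8,0,-0.13],[-7.7,0,0.05],[-8.5,0,0.26],[-9.3,0,0.5],[-10.1,0,0.8],[-10.9,0,1.15],[-11.7,0,1.5],[-12.4,0,1.9],[-13,0,2.25],[-13.2,0,2.4],[-13.2,0,2.4]], rotation=[[0,0,0],[0,0,0],[0,0,0],[0,0,0],[0,0,0],[0,0,0],[0,0,0],[0,0,0],[0,0,0],[0,0,0],[0,0,0],[0,0,0],[0,0,0],[0,0,0],[0,0,0],[0,0,0],[0,0,0],[0,0,0]])

```text
time: 10.6
tool_pos: [0.4781, -0.0293, 0.3316]
eef_rot: [0.997, 0.072, 0.006, 0.001]
ft_force: [6.4, 5.7, 7.7]
width: 0.0124
```

```bash
python3 - <<'E'
from h import *
from bench import vision
goal([-.154,.002,.174],.155)
w=vision.read_camera("wrist")["frame"][:,200:440,::-1]; s=vision.read_camera("side")["frame"][155:295,305:405,::-1]
s=cv2.convertScaleAbs(cv2.resize(s,(428,600),interpolation=cv2.INTER_CUBIC),alpha=1.4)
cv2.imwrite("pics/c4.png",np.hstack([cv2.resize(w,(360,600)),s]))
E
```

```text
lin [-0.29 -0.18  0.26] rot [ 0.003 -0.011  0.001] F [6.4 5.7 7.7] w 0.0124 t 10.6
```

View pics/c4.png

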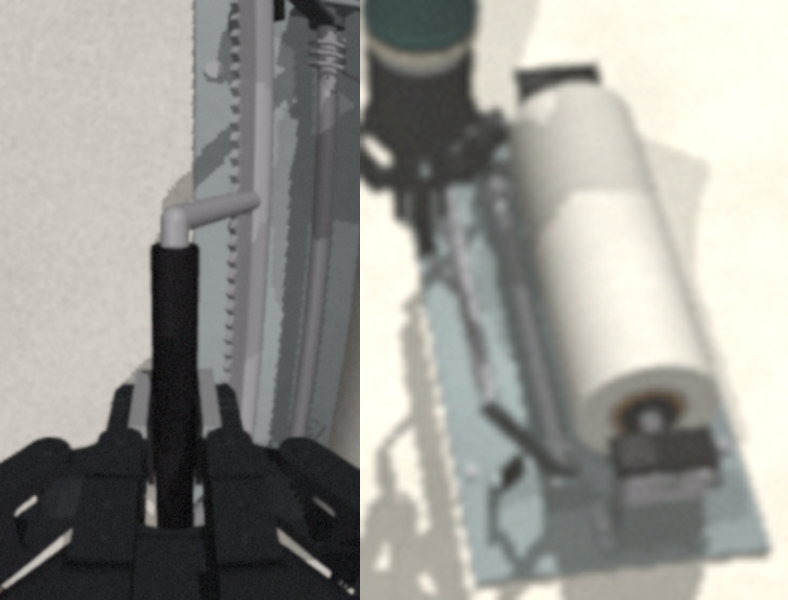

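The bar is almost at its stop: the rod is in the jaws at (175,400), both caps look flat in the side view, and the force is near the spring force. I'll go on in small steps until the stop is felt.

>>> arm_command(linear=[[-0.2,0,0.13],[-0.4,0,0.25],[-0.4,0,0.25]], rotation=[[0,0,0],[0,0,0],[0,0,0]])

```text
time: 11.0
tool_pos: [0.4762, -0.0296, 0.331]
eef_rot: [0.997, 0.072, 0.009, 0.001]
ft_force: [5.0, 5.3, 9.0]
width: 0.0126
```

>>> arm_command(linear=[[-0.2,0,0.13],[-0.4,0,0.25],[-0.4,0,0.25]], rotation=[[0,0,0],[0,0,0],[0,0,0]])

```text
time: 11.3
tool_pos: [0.474, -0.0299, 0.3303]
eef_rot: [0.997, 0.071, 0.012, 0.001]
ft_force: [4.9, 5.2, 8.7]
width: 0.0124
```

>>> arm_command(linear=[[-0.3,0,0.2],[-0.6,0,0.4],[-0.9,0,0.6],[-0.9,0,0.6],[-0.9,0,0.6]], rotation=[[0,0,0],[0,0,0],[0,0,0],[0,0,0],[0,0,0]])

```text
time: 11.8
tool_pos: [0.4704, -0.0303, 0.3294]
eef_rot: [0.997, 0.07, 0.021, 0.001]
ft_force: [6.8, 13.3, 32.0]
width: 0.0125
```

The force has jumped, so the stop is reached. I'll ease the push a little.

>>> arm_command(linear=[[-0.3,0,0.2],[-0.3,0,0.2],[-0.3,0,0.2],[-0.3,0,0.2],[-0.3,0,0.2]], rotation=[[0,0,0],[0,0,0],[0,0,0],[0,0,0],[0,0,0]])

```text
time: 12.3
tool_pos: [0.4697, -0.0304, 0.3297]
eef_rot: [0.997, 0.07, 0.025, 0.001]
ft_force: [4.5, 6.8, 14.5]
width: 0.0128
```

```bash
python3 - <<'E'
from h import *
from bench import vision
goal([-.154,.002,.174],.155)
w=vision.read_camera("wrist")["frame"][:,200:440,::-1]; s=vision.read_camera("side")["frame"][155:295,305:405,::-1]; t=vision.read_camera("top")["frame"][130:215,255:395,::-1]
for k in range(4): vision.read_camera("top")
goal([-.154,.002,.174],.155)
s=cv2.convertScaleAbs(cv2.resize(s,(300,420),interpolation=cv2.INTER_CUBIC),alpha=1.4)
t=cv2.convertScaleAbs(cv2.resize(t,(490,420),interpolation=cv2.INTER_CUBIC),alpha=1.4)
cv2.imwrite("pics/c5.png",np.hstack([t,s]))
E
```

```text
lin [ 0.55 -0.16  0.1 ] rot [ 0.005 -0.049 -0.003] F [ 4.5  6.8 14.5] w 0.0128 t 12.3
lin [ 0.56 -0.16  0.1 ] rot [ 0.005 -0.049 -0.003] F [ 4.7  6.7 15.3] w 0.0125 t 12.65
```

View pics/c5.png

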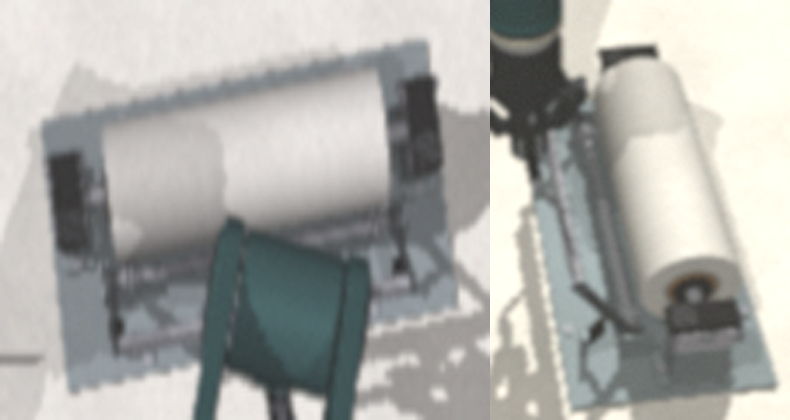

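```bash
python3 -c "
from bench import hand_in; print(hand_in())"
```

```text
the job is handed in; nothing more can be done
None
```

I pressed both caps shut, then gripped the tear bar by its black grip and pulled it forward to its stop. I handed the job in at 12.7 s with the arm still holding the bar there.

- **Caps:** each cap took about 16 N with my fingertips at about 110 mm, which is the shut height. The final top and side pictures show both lying flat. I didn't feel a separate snap.
- **Tear bar:** in the final picture the bar's side arms lie at the stop posts. Pulling on raised the force sharply to about 33 N, so I eased off. At hand-in the wrist force was about 17 N, more than the spring's 8 N. It stayed steady over 0.35 s, and the grip was within about 2 mm of the expected stop position.
- **Discrepancies:**
  - The caps sat about 3 mm further toward +y than my first fit, so I shifted the presses to match.
  - The arm gave a few millimetres under load, so I needed three extra pulls to reach the stop. The tool ended up tilted about 0.05 rad.
- **Other objects:** I kept the arm clear of the phone, palette, tissue box and brush pot, but I didn't measure their positions again at the end.

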